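Snap two air staplers onto their hanger loops

TASK

Hang up both air staplers by their snap hooks: the long one on the loop of the higher stand, the short one on the loop of the lower stand. Push each hook down over the loop's front bar, the one nearest the robot, until its sprung gate has flicked shut beneath the bar, and leave the stapler hanging there quietly. Do not knock about the tin, the boxes and the pot.

Things in the scene. Friction and masses are not known exactly. Their poses are not given: they have to be found in the camera images.
- long_stapler: The long air stapler: 170 mm long, 100 mm high without its hook, 50 mm wide over its rubber feet, about 0.6 kg, aluminium and black; stands upright on its straight magazine. Origin: centre of its underside, below the hook's seat and (within 5 mm) the centre of mass; x runs from the tail with the brass air plug to the round upright head, z up.
- long_stapler_seat (a point): Where the centre of the bar lies when this stapler hangs: under the crown of the steel snap hook on its top, x = y = 0, 178 mm above the underside. The hook is 10 mm rod in the plane y = 0: shank at x = -18 mm, nose at x = +18 mm (26 mm clear between: 9 mm for the bar either side of x = 0), nose tip 39 mm below the seat, open towards the head (+x). Axes as the stapler's.
- long_stapler_mouth (a point): Middle of the entry under the hook's nose and gate: x = y = 0, 58 mm below the seat, 120 mm above the underside. Level with this point a bar can come in from the head side (+x): the nose tip is 19 mm higher, the stapler's top 20 mm lower, the gate at x = 0 is 16 mm higher. From here the bar goes straight up (the hook straight down) to the seat.
- long_stapler_grip (a point): Centre of the flat steel grip block on top of this hook: 34 mm along x, 14 mm along y, 26 mm high (13 mm above and below this point). It lies 25 mm above the seat and 203 mm above the underside. Axes as the stapler's.
- long_gate (a joint): Angle (rad) of this hook's sprung gate: an 8 mm rod hinged on the shank 46 mm below the seat, rising to the inner side of the nose tip. 0 = shut, stop at 1.25; it swings only up and inward. A bar pushed up against it between shank and nose needs about 18 N, three times the stapler's weight; 10 to 20 mm below the seat the bar is past and the gate flicks shut beneath it.
- short_stapler: The short air stapler: 130 mm long, 85 mm high without its hook, 50 mm wide over its rubber feet, about 0.5 kg, aluminium and black; stands upright on its straight magazine. Origin: centre of its underside, below the hook's seat and (within 5 mm) the centre of mass; x runs from the tail with the brass air plug to the round upright head, z up.
- short_stapler_seat (a point): Where the centre of the bar lies when this stapler hangs: under the crown of the steel snap hook on its top, x = y = 0, 163 mm above the underside. The hook is 10 mm rod in the plane y = 0: shank at x = -18 mm, nose at x = +18 mm (26 mm clear between: 9 mm for the bar either side of x = 0), nose tip 39 mm below the seat, open towards the head (+x). Axes as the stapler's.
- short_stapler_mouth (a point): Middle of the entry under the hook's nose and gate: x = y = 0, 58 mm below the seat, 105 mm above the underside. Level with this point a bar can come in from the head side (+x): the nose tip is 19 mm higher, the stapler's top 20 mm lower, the gate at x = 0 is 16 mm higher. From here the bar goes straight up (the hook straight down) to the seat.
- short_stapler_grip (a point): Centre of the flat steel grip block on top of this hook: 34 mm along x, 14 mm along y, 26 mm high (13 mm above and below this point). It lies 25 mm above the seat and 188 mm above the underside. Axes as the stapler's.
- short_gate (a joint): Angle (rad) of this hook's sprung gate: an 8 mm rod hinged on the shank 46 mm below the seat, rising to the inner side of the nose tip. 0 = shut, stop at 1.25; it swings only up and inward. A bar pushed up against it between shank and nose needs about 18 N, three times the stapler's weight; 10 to 20 mm below the seat the bar is past and the gate flicks shut beneath it.
- high_stand: Fixed steel hanger stand, the higher of two: a 24 mm grey post on a 90 x 130 x 8 mm foot plate; a level closed loop of round steel rod reaches from its top towards its front (-x). Origin: centre of the foot's underside; z up.
- high_bar (a point): Middle of the front bar of this stand's loop: round, 8 mm thick, 70 mm long along y, centre 235 mm above the bench, 135 mm in front (-x) of the post. Axes as the stand's. The loop reaches 65 mm back from it (narrowing to 40 mm); loop, rod and post rise no more than 6 mm above the bar's centre. A hung stapler has its nose in the loop, its shank in front of the bar, its x along the stand's x.
- low_stand: Fixed steel hanger stand, the lower of two: a 24 mm grey post on a 90 x 130 x 8 mm foot plate; a level closed loop of round steel rod reaches from its top towards its front (-x). Origin: centre of the foot's underside; z up.
- low_bar (a point): Middle of the front bar of this stand's loop: round, 8 mm thick, 70 mm long along y, centre 190 mm above the bench, 135 mm in front (-x) of the post. Axes as the stand's. The loop reaches 65 mm back from it (narrowing to 40 mm); loop, rod and post rise no more than 6 mm above the bar's centre. A hung stapler has its nose in the loop, its shank in front of the bar, its x along the stand's x.
- glue_tin: Bystander: plain metal tin with a paper band, 60 mm across, 100 mm high, standing between the stands. Origin: centre of its underside.
- staple_box: Bystander: closed cardboard box, 90 x 60 x 50 mm high, near the robot. Origin: centre of its underside; x along the 90 mm.
- tack_box: Bystander: closed cardboard box, 80 (x) x 110 (y) x 75 mm high, to one side of the stands. Origin: centre of its underside.
- tack_pot: Bystander: open dark metal pot, 84 mm across its rim, 85 mm high, to one side of the stands. Origin: centre of its underside.
Mind the look-alikes: they are no part of the job. What is shaped like the long_stapler but pink or purple is not meant.

How it is judged:
By the outcome, as a careful person would: the job done as asked, in the order asked, and still so for the second after the job is handed in, with the robot touching nothing.
It also fails if it takes over 72 s, if anything falls off the work surface, if the arm or the gripper's body presses on something with over 40 N, if the wrist force passes 120 N, or if a joint passes its speed limit or range.

ROBOT

A 7-joint arm with a two-finger parallel gripper is mounted at the origin on the work surface. World frame = base frame: x ahead of the robot, y to its left, z up, the work surface at z = 0. Lengths are in m, angles in rad, forces in N, time in s.
With the tool pointing down it reaches from about 0.425 to 0.925 m from the base axis. Payload 6.8 kg.
Tool frame: the origin (TCP) lies between the finger pads; the fingertips stand 22 mm ahead of it and the grasp point (between the pads) lies 3 mm ahead of it; z points along the fingers, y is the line along which they close (so a half turn about z gives the same grasp; the last joint's range is limited). The gripper opens to 85 mm and grips with 20 to 120 N. Pads are 22 mm wide; open, the fingers measure 114 mm over their backs; the gripper's body (76 mm by 85 mm) begins 54 mm behind the grasp point. The pads swing forward as they close: fully open they stand 13 mm farther back than shut.
Start: joints at [-1.412, 0.477, 0.022, 1.555, -0.011, 1.109, -0.083], TCP at [0.178, 0.651, 0.253] pointing down, gripper open.
Joint ranges: [-2.96, 2.96], [-0.34, 2.1], [-1.41, 1.46], [0.24, 2.44], [-1.37, 4.51], [0.17, 1.92], [-2.96, 2.96]. Speed limits (rad/s): [2.39, 2.39, 3.14, 3.14, 3.14, 3.14, 3.14].

INTERFACE

Orientations are given as a unit quaternion [w, x, y, z].
In Python, from station import bot gives the robot as it stands.
- The arm moves only by the tool servo_tool, never from a script. Its argument "motion" is a list that holds one entry, the list of rows, each a list of 5 numbers: the opening, from 0 (shut) to 1 (fully open), then the shift along the world's x, y, z each as a share of 0.04 m, from -1 to 1, then the turn about the world's z as a share of 0.12 rad, from -1 to 1. A call has 1 to 20 rows; each row shifts and turns the commanded pose from where the row before left it; what a row does not reach is not made up. A row lasts 1/10 s, in which the tool goes at most 50 mm and 8.59 degrees, less where a joint would pass 70% of its speed; a pose out of reach is approached as far as the arm can. A call with a number of a shift or a turn outside -1 to 1 is refused whole. A call with a gripper value outside its range is refused whole. The fingers move at their own pace and stop on an object; "newtons" is the grip in N (left out, the last holds). Time passes only in rows, so rows that do not move let the fingers close. It gives the time, the measured TCP pose, the force, the opening and the grip force at its end, in the units of the state.
- bot.get_obs(): the state, without advancing time (a new reading comes with each control period).
- bot.read_camera(name): name is "side" or "top" or "wrist"; returns (picture, depth): 480x640x3 uint8, red, green, blue; 480x640 float32, m along the optical axis (not along the pixel's ray), 0 where there is no reading.
- bot.get_calibration(name): a dict with "fovy" (degrees; the focal length in pixels is half the picture's height over the tangent of half this angle, whatever the lens; pixels are square), "cx", "cy" (the principal point, pixels), "k1" (the pictures are not rectified: a ray, as slopes to the right and down, at radius r is drawn at 1 + k1 r^2 times it, then the intrinsics apply), "view" (4x4, takes a point from world to camera coordinates). Camera axes: x right, y down, z forward; pixel columns grow to the right and rows downward; lengths in m; the calibration is good to about 2 mm. A picture is of the moment at which its call begins: read the wrist's pose just before it. get_calibration takes no time and is no camera call; for the wrist camera it gives the pose at the moment of the call.
- bot.hand_in(): hands the job in; it is judged then, once.
The state is a dict: "t": time; "q": joint angles; "joint_vel": joint speeds; "joint_torque": joint torques, N m; "eef_pos": TCP position; "tool_rot": TCP orientation; "contact_force": force on the tool from outside, world axes, zero at the start; "torque": the same for the moment, N m; "gripper_width": opening from 0.0 (shut) to 1.0 (fully open); "grasp_force": force on a finger pad.
Only numpy, scipy, OpenCV 4.12 (cv2) and the standard library are available. Lean on these libraries where they do the work, as an engineer would, in place of code of your own. Each camera call takes 0.05 s, during which the arm holds its last target. There are 200 camera calls.

## Working session

There is one attempt and no reset: what is moved stays moved. The work goes in short steps, Python scripts to look and compute and a tool call to move; the robot and the scene stay as the last step left them, time stands still between calls to the robot, and variables do not carry over. Pictures are saved under pics/ and viewed, at most 13 in all, crops included, and the job is handed in when it is done.

Besides the shell and the picture viewer there is one more tool, called after "Request:" in YAML: its name, and indented under it one key for each argument. servo_tool: Moves the arm, as the interface text tells. Shift numbers are shares of 0.04 m and turn numbers shares of 0.12 rad, none past 1 either way. Its arguments: {"type":"object","properties":{"motion":{"type":"array"},"newtons":{"type":"number"}},"required":["motion"]}

```bash
ls; mkdir -p pics; cat > h.py <<'E'
import numpy as np, cv2
from station import bot
def cam(n):
    c=bot.get_calibration(n); im,d=bot.read_camera(n); return im,d,c
def f(c): return 240/np.tan(np.radians(c['fovy'])/2)
def ray(c,u,v):
    x=(u-c['cx'])/f(c); y=(v-c['cy'])/f(c); rd=np.hypot(x,y); r=rd
    for _ in range(20): r=rd/(1+c['k1']*r*r)
    s=r/np.maximum(rd,1e-12); return x*s,y*s
def cloud(c,d):
    v,u=np.mgrid[0:480,0:640]; x,y=ray(c,u,v)
    P=np.stack([x*d,y*d,d],-1); V=np.array(c['view'])
    return (P-V[:3,3])@V[:3,:3]
def onplane(c,u,v,z):
    V=np.array(c['view']);R=V[:3,:3];o=-R.T@V[:3,3]
    x,y=ray(c,u,v); w=R.T@np.array([x,y,1.]); return o+w*(z-o[2])/w[2]
def save(n,im): cv2.imwrite('pics/%s.png'%n,im[...,::-1])
E
python3 - <<'E'
from h import *
for n in ['side','top','wrist']:
    im,d,c=cam(n); save(n+'0',im); np.savez(n+'0',im=im,d=d,c=c)
    V=np.array(c['view']);print(n,c['fovy'],c['k1'],-V[:3,:3].T@V[:3,3],V[2,:3],(d>0).mean())
o=bot.get_obs();print(o)
E
```

```text
pics
side 53.46085780148022 -0.10791439078747662 [0.52080248 0.7575406  1.08641703] [ 0.05918204 -0.68488619 -0.72624265] 0.9959114583333334
top 45.96166551375597 -0.10000224423056132 [ 0.21777751 -0.10918604  1.89776593] [ 0.20262122  0.00798259 -0.97922465] 0.9959505208333334
wrist 64.1193874377301 -0.07349776888673054 [0.10481561 0.66988402 0.37384405] [ 0.29119349 -0.08024471 -0.95329279] 0.9960514322916667
{'t': 0.15, 'q': array([-1.41208855,  0.4776339 ,  0.02232415,  1.55619526, -0.01152478,
        1.10925466, -0.08312362]), 'joint_vel': array([-0.00060634, -0.00158363, -0.00082613, -0.00341838, -0.00054467,
        0.00020315,  0.000528  ]), 'joint_torque': array([ 2.49879464e-03, -5.96921754e+01,  1.61011375e+00, -2.81490040e+01,
        1.27072682e-02,  6.58943231e-03, -2.15805647e-05]), 'eef_pos': array([0.17784182, 0.65073331, 0.25254498]), 'tool_rot': array([-5.95149698e-05,  1.33006830e-01,  9.91114886e-01, -6.79447075e-04]), 'contact_force': array([-0.07467633, -0.20803875, -0.68915296]), 'torque': array([-0.02644595,  0.03081675, -0.00916804]), 'grasp_force': 0.0, 'gripper_width': 0.9968829873776317}
```

View pics/top0.png

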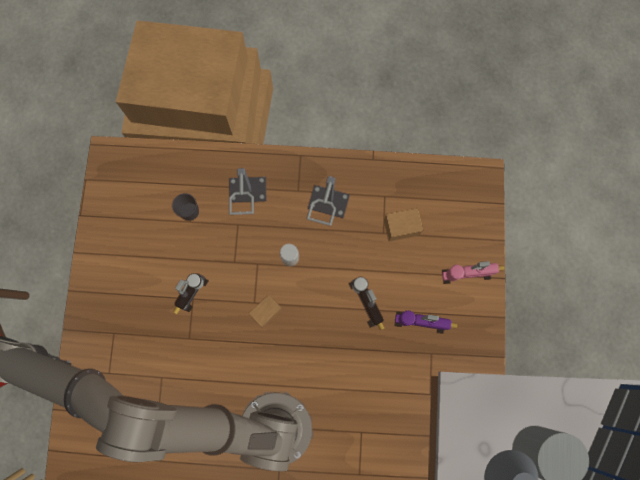

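View pics/side0.png

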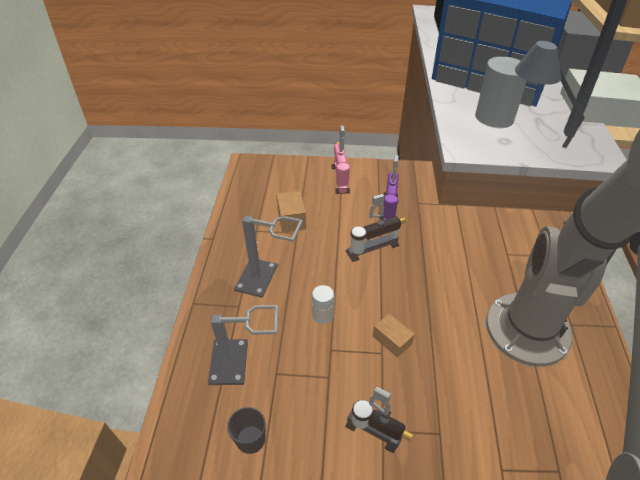

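The top picture shows the stands at (240,195) and (325,205), and the staplers at (190,292) and (368,300). The pink (475,270) and purple (425,320) ones are decoys, and the tin is at (290,255). Next I measure from both fixed views.

```bash
cat > m.py <<'E'
from h import *
C={}
for n in ['top','side']:
    z=np.load(n+'0.npz',allow_pickle=True); C[n]=(z['im'],z['d'],z['c'].item())
P={n:cloud(c,d) for n,(im,d,c) in C.items()}
E
python3 - <<'E'
from m import *
im,d,c=C['top']
def px(u,v):
    print((u,v),P['top'][v,u].round(3))
for p in [(240,200),(325,205),(190,292),(368,300),(290,255),(265,311),(404,223),(185,207)]: px(*p)
for n in C:
    Q=P[n]; ok=C[n][1]>0
    ok&=(Q[...,0]>.3)&(Q[...,0]<1.1)&(abs(Q[...,1])<.7)
    for zl,zh in [(.012,.07),(.07,.15),(.15,.205),(.205,.26)]:
        m=(ok&(Q[...,2]>zl)&(Q[...,2]<zh)).astype(np.uint8)
        k,L,S,_=cv2.connectedComponentsWithStats(m)
        for i in range(1,k):
            if S[i,4]<12: continue
            q=Q[L==i]; e=cv2.minAreaRect((q[:,:2]*1000).astype(np.float32))
            print(n,(zl,zh),S[i,4],'px',S[i,:2]+S[i,2:4]//2,'med',np.median(q,0).round(3),'zmax',np.percentile(q[:,2],[5,95]).round(3),'rect',np.round(e[0]),np.round(e[1]),round(e[2]))
E
```

```text
(240, 200) [0.754 0.175 0.012]
(325, 205) [ 0.756 -0.12   0.007]
(190, 292) [0.418 0.302 0.072]
(368, 300) [ 0.425 -0.274  0.096]
(290, 255) [ 0.555 -0.016  0.099]
(265, 311) [0.373 0.055 0.057]
(404, 223) [ 0.692 -0.386  0.072]
(185, 207) [0.72  0.366 0.005]
top (0.012, 0.07) 45 px [248 188] med [0.786 0.146 0.037] zmax [0.013 0.065] rect [796. 146.] [22. 38.] 60
top (0.012, 0.07) 185 px [184 205] med [0.73  0.375 0.045] zmax [0.017 0.068] rect [718. 365.] [43. 73.] 46
top (0.012, 0.07) 73 px [190 213] med [0.678 0.326 0.042] zmax [0.017 0.067] rect [686. 330.] [24. 67.] 47
top (0.012, 0.07) 14 px [401 215] med [ 0.719 -0.376  0.067] zmax [0.062 0.07 ] rect [ 720. -377.] [13. 21.] 89
top (0.012, 0.07) 189 px [403 228] med [ 0.662 -0.365  0.044] zmax [0.017 0.067] rect [ 667. -376.] [135.  65.] 71
top (0.012, 0.07) 52 px [289 261] med [ 0.54  -0.017  0.046] zmax [0.019 0.067] rect [545. -12.] [18. 54.] 10
top (0.012, 0.07) 82 px [449 276] med [ 0.525 -0.54   0.033] zmax [0.013 0.065] rect [ 526. -544.] [43. 28.] 32
top (0.012, 0.07) 137 px [194 292] med [0.423 0.297 0.029] zmax [0.01
[... 6028 characters left out ...]
[ 769. -119.] [28. 18.] 27
side (0.15, 0.205) 684 px [244 320] med [0.733 0.159 0.193] zmax [0.162 0.197] rect [736. 153.] [152.  77.] 6
side (0.15, 0.205) 243 px [380 398] med [0.427 0.317 0.193] zmax [0.156 0.202] rect [428. 314.] [15. 44.] 61
side (0.205, 0.26) 34 px [342 130] med [ 0.545 -0.601  0.213] zmax [0.207 0.216] rect [ 545. -606.] [14. 35.] 12
side (0.205, 0.26) 42 px [396 160] med [ 0.373 -0.451  0.215] zmax [0.207 0.218] rect [ 372. -453.] [39. 13.] 87
side (0.205, 0.26) 68 px [378 198] med [ 0.433 -0.266  0.213] zmax [0.206 0.217] rect [ 431. -268.] [34. 17.] 25
side (0.205, 0.26) 497 px [272 229] med [ 0.707 -0.116  0.237] zmax [0.213 0.241] rect [ 710. -115.] [ 83. 150.] 77
```

Both views agree:

| Item | Position (m) | Yaw |
|---|---|---|
| Long stapler grip | (0.430, -0.270) | about 27° |
| Short stapler grip | (0.427, 0.312) | about -29° |
| High bar | near (0.640, -0.100) | about -12.5° |
| Low bar | near (0.664, 0.143) | about 6.5° |

I'm moving to look closer.

Request:
servo_tool:
  motion:
    - [[1, 0, 0, 1, 0], [1, 0, 0, 1, 0], [1, 0.6, -0.6, 0.4, 0], [1, 0.6, -0.6, 0.3, 0], [1, 0.6, -0.6, 0.3, 0], [1, 0.6, -0.6, 0.2, 0], [1, 0.6, -0.6, 0.2, 0], [1, 0.6, -0.6, 0.2, 0], [1, 0.6, -0.6, 0.2, 0], [1, 0.6, -0.6, 0, 0], [1, 0.6, -0.6, 0, 0], [1, 0.6, -0.6, 0, 0], [1, 0.6, -0.7, 0, 0], [1, 0.6, -0.7, 0, 0], [1, 0.6, -0.7, 0, 0], [1, 0.2, -0.7, 0, 0], [1, 0, 0, 0, 0]]

```text
t: 1.85
eef_pos: [0.5003, 0.2937, 0.4054]
tool_rot: [0.001, 0.137, 0.991, -0.001]
contact_force: [-0.1, 0.9, -0.1]
gripper_width: 1.004
grasp_force: 0.0
```

```bash
python3 -c "
from h import *
o=bot.get_obs();print(o['t'],o['q'].round(2),o['eef_pos'].round(4),o['tool_rot'].round(4))"
```

```text
1.85 [-0.85  0.21  0.26  1.59 -0.05  1.34  0.71] [0.5003 0.2937 0.4054] [ 5.000e-04  1.370e-01  9.906e-01 -1.000e-03]
```

Request:
servo_tool:
  motion:
    - [[1, -0.1, -0.9, 0, 0], [1, -0.2, -1, 0, 0], [1, 0, -1, 0, 0.1], [1, 0, -1, 0, 0.5], [1, 0, -1, 0, 0.8], [1, 0, -1, 0, 0.8], [1, -0.1, -1, 0, 0.8], [1, -0.2, -1, 0, 0.8], [1, -0.2, -1, 0, 0.8], [1, -0.2, -1, 0, 0.8], [1, -0.2, -1, 0, 0.8], [1, -0.2, -1, 0, 0], [1, -0.2, -0.9, 0, 0], [1, 0, -0.2, 0, 0], [1, 0, 0, 0, 0]]

```text
t: 3.35
eef_pos: [0.4337, -0.2216, 0.4053]
tool_rot: [0.0, -0.235, 0.972, 0.0]
contact_force: [-0.3, 0.5, -0.5]
gripper_width: 1.0
grasp_force: 0.0
```

```bash
python3 - <<'E'
from h import *
o=bot.get_obs();print(o['t'],o['q'].round(2),o['eef_pos'].round(4),o['tool_rot'].round(4))
im,d,c=cam('wrist'); save('w1',im); np.savez('w1',im=im,d=d,c=c)
Q=cloud(c,d)
for zl,zh in [(.15,.207),(.207,.26)]:
    m=((d>0)&(Q[...,2]>zl)&(Q[...,2]<zh)).astype(np.uint8)
    k,L,S,_=cv2.connectedComponentsWithStats(m)
    for i in range(1,k):
        if S[i,4]<60: continue
        q=Q[L==i]; e=cv2.minAreaRect((q[:,:2]*1000).astype(np.float32))
        print((zl,zh),S[i],'med',np.median(q,0).round(3),'z',np.percentile(q[:,2],[5,50,95]).round(3),'rect',np.round(e[0],1),np.round(e[1],1),round(e[2],1))
E
```

```text
3.35 [-0.32  0.02  0.69  1.81 -0.01  1.32  2.42] [ 0.4337 -0.2216  0.4053] [ 0.     -0.2351  0.972   0.    ]
(0.15, 0.207) [ 89   0  54  41 560] med [ 0.376 -0.44   0.183] z [0.154 0.183 0.205] rect [ 371.1 -453.3] [40.8 13.5] 64.9
(0.15, 0.207) [262 146  19  51 232] med [ 0.416 -0.278  0.181] z [0.155 0.181 0.205] rect [ 428.5 -269.8] [44.6 10.5] 40.1
(0.207, 0.26) [ 59   0  48  27 719] med [ 0.376 -0.45   0.216] z [0.209 0.216 0.218] rect [ 374.8 -456.5] [33.6 14.5] 85.2
(0.207, 0.26) [257 159  20  43 746] med [ 0.43  -0.273  0.216] z [0.212 0.216 0.218] rect [ 431.6 -272.7] [34.6 14.2] 28.9
```

View pics/w1.png

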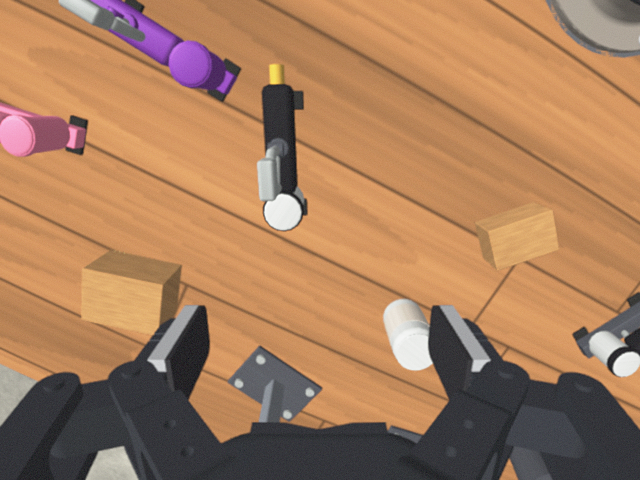

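The wrist view shows the long stapler's grip block at pixel (267,180), which gives (0.431,-0.272), top at 0.216 m, yaw about 28°. This agrees with the fixed views, so I go down on it.

Request:
servo_tool:
  motion:
    - [[1, -0.07, -0.65, -0.5, 0], [1, 0, -0.6, -0.8, 0], [1, 0, 0, -1, 0], [1, 0, 0, -0.8, 0], [1, 0, 0, -0.6, 0], [1, 0, 0, -0.5, 0], [1, 0, 0, -0.3, 0], [1, 0, 0, -0.3, 0], [1, 0, 0, 0, 0]]
  newtons: 70

```text
t: 4.3
eef_pos: [0.4311, -0.2697, 0.2122]
tool_rot: [-0.001, -0.237, 0.972, 0.001]
contact_force: [0.5, 0.2, -0.2]
gripper_width: 1.001
grasp_force: 0.0
```

Request:
servo_tool:
  motion:
    - [[0, 0, 0, 0, 0], [0, 0, 0, 0, 0], [0, 0, 0, 0, 0], [0, 0, 0, 0, 0], [0, 0, 0, 0, 0], [0, 0, 0, 0, 0], [0, 0, 0, 0, 0], [0, 0, 0, 0, 0]]
  newtons: 70

```text
t: 5.1
eef_pos: [0.4316, -0.2713, 0.2139]
tool_rot: [0.001, -0.236, 0.972, -0.0]
contact_force: [0.1, -1.1, 5.8]
gripper_width: 0.149
grasp_force: 69.9
```

Request:
servo_tool:
  motion:
    - [[0, 0, 0, 0.3, 0], [0, 0, 0, 0.6, 0], [0, 0, 0, 0.8, 0], [0, 0, 0, 0.8, 0], [0, 0, 0, 0.5, 0], [0, 0.2, 0.3, 0.3, -0.3], [0, 0.3, 0.5, 0, -0.6], [0, 0.4, 0.6, 0, -0.7], [0, 0.4, 0.6, 0, -0.7], [0, 0.4, 0.6, 0, -0.7], [0, 0.4, 0.6, 0, -0.7], [0, 0.4, 0.6, 0, -0.7], [0, 0.4, 0.5, 0, -0.7], [0, 0.4, 0.3, 0, -0.5], [0, 0.2, 0.1, 0, -0.2], [0, 0.15, 0, 0, 0], [0, 0, 0, 0, 0], [0, 0, 0, 0, 0], [0, 0, 0, 0, 0]]

```text
t: 7.0
eef_pos: [0.5763, -0.0841, 0.3451]
tool_rot: [-0.0, 0.11, 0.994, -0.0]
contact_force: [0.3, -0.5, -7.9]
gripper_width: 0.146
grasp_force: 68.1
```

```bash
python3 - <<'E'
from h import *
o=bot.get_obs();print(o['t'],o['q'].round(2),o['eef_pos'].round(4),o['tool_rot'].round(4),o['contact_force'].round(1))
for n in ['wrist','top','side']:
    im,d,c=cam(n); np.savez(n+'2',im=im,d=d,c=c); save(n+'2',im)
E
```

```text
7.0 [-0.53  0.29  0.72  1.7  -0.2   1.22  1.59] [ 0.5763 -0.0841  0.3451] [-3.000e-04  1.099e-01  9.939e-01 -1.000e-04] [ 0.3 -0.5 -7.9]
```

View pics/wrist2.png

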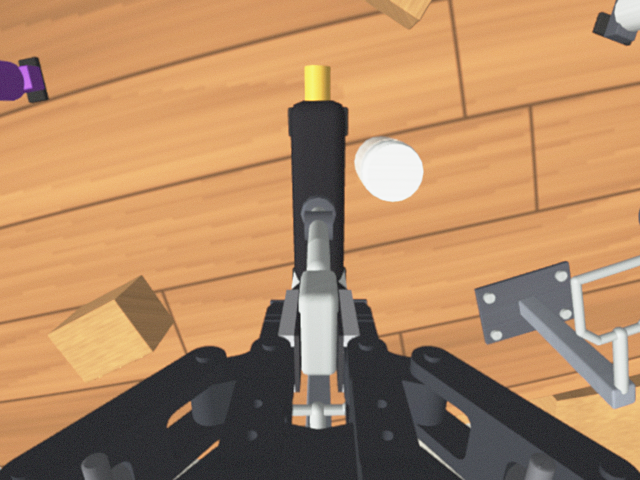

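View pics/side2.png

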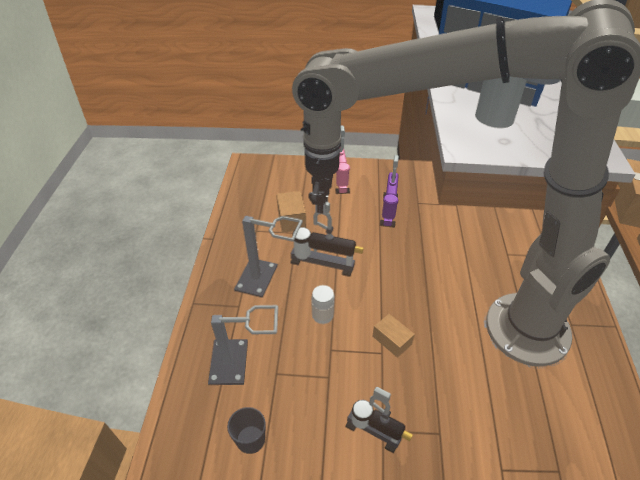

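The wrist view shows the hook gripped, the stapler level, and the high loop's front bar just under the block near (318,410). The side view shows the stapler clear of everything. Next I fit the bars precisely, and check the hook's tilt.

```bash
python3 - <<'E'
from m import *
def fit(Q,ok,bar,yaw,z,lab):
    u=np.array([np.cos(yaw),np.sin(yaw)]);v=np.array([-u[1],u[0]])
    D=Q[...,:2]-bar; x=D@u;y=D@v
    m=ok&(abs(x)<.02)&(abs(y)<.026)&(abs(Q[...,2]-z)<.02)
    if m.sum()<6: print(lab,'few',m.sum());return
    a=np.polyfit(y[m],x[m],1); 
    my=ok&(x>-.01)&(x<.03)&(abs(y)<.06)&(abs(Q[...,2]-z)<.02)
    print(lab,m.sum(),'xoff(mm)',round(a[1]*1e3,1),'yaw corr deg',round(-np.degrees(np.arctan(a[0])),1),'z',np.percentile(Q[m][:,2],[10,50,90]).round(4),'y ext',(np.percentile(y[my],[1,99])*1e3).round(1))
H=(np.array([.640,-.0995]),np.radians(-12.6),.235); Lw=(np.array([.6635,.143]),np.radians(6.5),.19)
for n in ['top','side']:
    ok=C[n][1]>0
    fit(P[n],ok,*H,n+' high'); fit(P[n],ok,*Lw,n+' low')
for n in ['top2','side2','wrist2']:
    z=np.load(n+'.npz',allow_pickle=True);d=z['d'];Q=cloud(z['c'].item(),d);ok=d>0
    fit(Q,ok,*H,n+' high'); fit(Q,ok,*Lw,n+' low')
    # hook/stapler relative to tool, in tool yaw frame
    yaw=np.radians(-12.6);u=np.array([np.cos(yaw),np.sin(yaw)]);v=np.array([-u[1],u[0]])
    D=Q[...,:2]-np.array([.5763,-.0841]);x=D@u;y=D@v
    for zl,zh in [(.13,.16),(.20,.235),(.24,.29),(.30,.352)]:
        m=ok&(x>-.1)&(x<.1)&(abs(y)<.03)&(Q[...,2]>zl)&(Q[...,2]<zh)
        if m.sum()>10: print(n,zl,m.sum(),'x',(np.percentile(x[m],[2,50,98])*1e3).round(),'y',(np.percentile(y[m],[2,50,98])*1e3).round(),'z',np.percentile(Q[m][:,2],[2,50,98]).round(3))
E
```

```text
top high 44 xoff(mm) 0.4 yaw corr deg 1.4 z [0.2318 0.2365 0.2414] y ext [-39.3  38.1]
top low 42 xoff(mm) -2.0 yaw corr deg 0.2 z [0.1861 0.1917 0.1954] y ext [-39.7  36.1]
side high 46 xoff(mm) 1.0 yaw corr deg 1.1 z [0.2351 0.2376 0.2403] y ext [-36.3  41.3]
side low 59 xoff(mm) 2.6 yaw corr deg 0.1 z [0.1899 0.1926 0.1954] y ext [-34.5  40.4]
top2 high few 0
top2 low 43 xoff(mm) -1.8 yaw corr deg -0.8 z [0.1839 0.1909 0.1978] y ext [-39.7  37.1]
top2 0.13 29 x [-86. -76. -64.] y [-25. -20. -12.] z [0.132 0.139 0.151]
top2 0.2 26 x [-82. -54.   5.] y [-18. -17. -16.] z [0.205 0.219 0.229]
side2 high 162 xoff(mm) -5.6 yaw corr deg 6.4 z [0.2264 0.2308 0.2378] y ext [-35.8  41.1]
side2 low 60 xoff(mm) 2.7 yaw corr deg 0.0 z [0.1895 0.1919 0.1944] y ext [-33.   40.9]
side2 0.13 649 x [-85. -13.  80.] y [-10.  13.  26.] z [0.134 0.153 0.16 ]
side2 0.2 1004 x [-92.  -9.  65.] y [-12.  14.  25.] z [0.201 0.226 0.233]
side2 0.24 134 x [-27. -15.  36.] y [-6.  6. 10.] z [0.241 0.272 0.288]
side2 0.3 183 x [-20.  -8.  18.] y [-6.  7. 23.] z [0.301 0.333 0.351]
wrist2 high few 0
wrist2 low 558 xoff(mm) 1.3 yaw corr deg -1.1 z [0.1912 0.1942 0.1954] y ext [-39.7  18.1]
wrist2 0.13 192 x [-83. -71.  66.] y [-26.  22.  24.] z [0.137 0.14  0.141]
wrist2 0.2 7930 x [-97. -49.  32.] y [-17.  -1.  15.] z [0.219 0.23  0.232]
wrist2 0.24 885 x [-27. -23. -13.] y [-10.  -1.   7.] z [0.24  0.27  0.289]
wrist2 0.3 6416 x [-21.  -9.  14.] y [-19.  -1.  17.] z [0.305 0.347 0.351]
```

```bash
python3 - <<'E'
from m import *
z=np.load('wrist2.npz',allow_pickle=True);d=z['d'];c=z['c'].item();Q=cloud(c,d)
for p in [(298,411),(304,411),(335,411),(342,411),(318,405),(318,420)]: print(p,Q[p[1],p[0]].round(4),onplane(c,*p,.239).round(4))
E
```

```text
(298, 411) [ 0.7022 -0.1286  0.2388] [ 0.702  -0.1285  0.239 ]
(304, 411) [ 0.7029 -0.1241  0.2391] [ 0.703  -0.1242  0.239 ]
(335, 411) [ 0.7076 -0.1017  0.2395] [ 0.708  -0.1017  0.239 ]
(342, 411) [ 0.7085 -0.0966  0.2398] [ 0.7092 -0.0967  0.239 ]
(318, 405) [ 0.701  -0.1131  0.2376] [ 0.6998 -0.1128  0.239 ]
(318, 420) [ 0.7115 -0.1154  0.2413] [ 0.7136 -0.1159  0.239 ]
```

The pixel (318,411) turns out to be the loop's rear bar. From it and the earlier fits, the high front bar is at (0.641,-0.100), z 0.235, yaw about -11.4°. First I drop to mouth level.

Request:
servo_tool:
  motion:
    - [[0, 0, 0, -0.2, 0.15], [0, 0, 0, -0.2, 0], [0, 0, 0, 0, 0], [0, 0, 0, 0, 0]]

```text
t: 7.55
eef_pos: [0.577, -0.0827, 0.3289]
tool_rot: [-0.0, 0.1, 0.995, -0.0]
contact_force: [0.3, 0.4, -4.7]
gripper_width: 0.152
grasp_force: 68.5
```

Request:
servo_tool:
  motion:
    - [[0, 0.2, -0.05, 0, 0], [0, 0.3, -0.07, 0, 0], [0, 0.3, -0.07, 0, 0], [0, 0.3, -0.07, 0, 0], [0, 0.3, -0.07, 0, 0], [0, 0.2, -0.05, 0, 0], [0, 0.08, -0.03, 0, 0], [0, 0, 0, 0, 0], [0, 0, 0, 0, 0], [0, 0, 0, 0, 0]]

```text
t: 8.55
eef_pos: [0.644, -0.0992, 0.3294]
tool_rot: [-0.0, 0.1, 0.995, 0.0]
contact_force: [0.0, 0.6, -4.4]
gripper_width: 0.147
grasp_force: 68.5
```

```bash
cat > rel.py <<'E'
from h import *
import sys
o=bot.get_obs();print(o['t'],o['eef_pos'].round(4),o['contact_force'].round(1),o['torque'].round(2),o['gripper_width'],o['grasp_force'])
im,d,c=cam('side'); save(sys.argv[1],cv2.resize(im[int(sys.argv[2]):int(sys.argv[2])+150,int(sys.argv[3]):int(sys.argv[3])+200],None,fx=4,fy=4,interpolation=cv2.INTER_CUBIC))
np.savez(sys.argv[1],im=im,d=d,c=c)
E
python3 rel.py s3 130 200
```

```text
8.55 [ 0.644  -0.0992  0.3294] [ 0.   0.6 -4.4] [-0.03 -0.   -0.  ] 0.1465673072109717 68.52291226387024
```

View pics/s3.png

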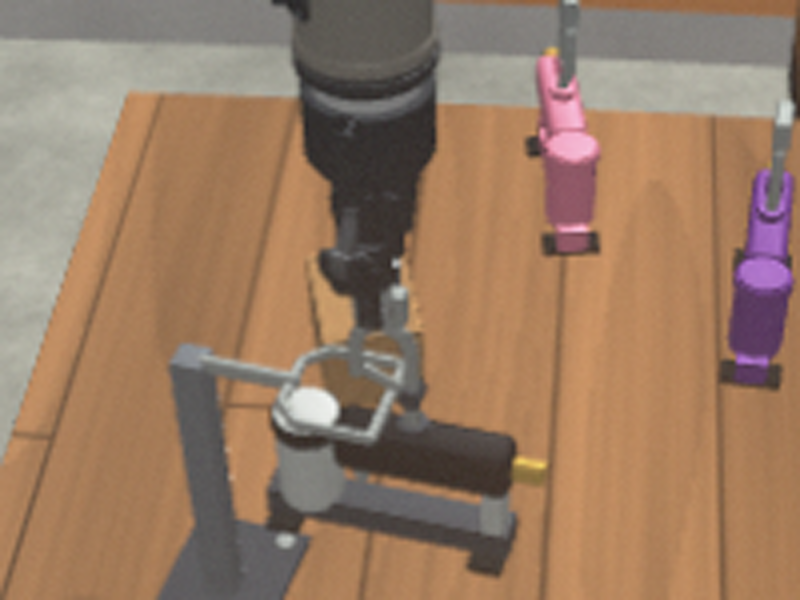

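The zoomed side view shows the bar (about (385,400) in the crop) between shank and nose, beneath the gate. I push down.

Request:
servo_tool:
  motion:
    - [[0, 0, 0, -0.15, 0], [0, 0, 0, -0.15, 0], [0, 0, 0, -0.15, 0], [0, 0, 0, -0.15, 0], [0, 0, 0, -0.15, 0], [0, 0, 0, -0.15, 0], [0, 0, 0, 0, 0]]

```text
t: 9.3
eef_pos: [0.6414, -0.099, 0.2926]
tool_rot: [-0.004, 0.1, 0.995, 0.001]
contact_force: [-11.7, 2.9, 0.6]
gripper_width: 0.153
grasp_force: 69.4
```

Request:
servo_tool:
  motion:
    - [[0, 0, 0, -0.15, 0], [0, 0, 0, -0.15, 0], [0, 0, 0, -0.1, 0], [0, 0, 0, 0, 0], [0, 0, 0, 0, 0]]

```text
t: 9.8
eef_pos: [0.6446, -0.0992, 0.2773]
tool_rot: [0.0, 0.1, 0.995, -0.0]
contact_force: [0.8, 0.2, -4.5]
gripper_width: 0.15
grasp_force: 70.3
```

Request:
servo_tool:
  motion:
    - [[0, 0, 0, -0.1, 0], [0, 0, 0, -0.04, 0], [0, 0, 0, 0, 0], [0, 0, 0, 0, 0]]

```text
t: 10.2
eef_pos: [0.6445, -0.0992, 0.2718]
tool_rot: [0.0, 0.1, 0.995, 0.0]
contact_force: [0.9, 0.9, -2.8]
gripper_width: 0.151
grasp_force: 70.7
```

```bash
python3 rel.py s4 130 200
```

```text
10.2 [ 0.6445 -0.0992  0.2718] [ 0.9  0.9 -2.8] [ 0.02  0.01 -0.  ] 0.15138771213947194 70.7300591468811
```

View pics/s4.png

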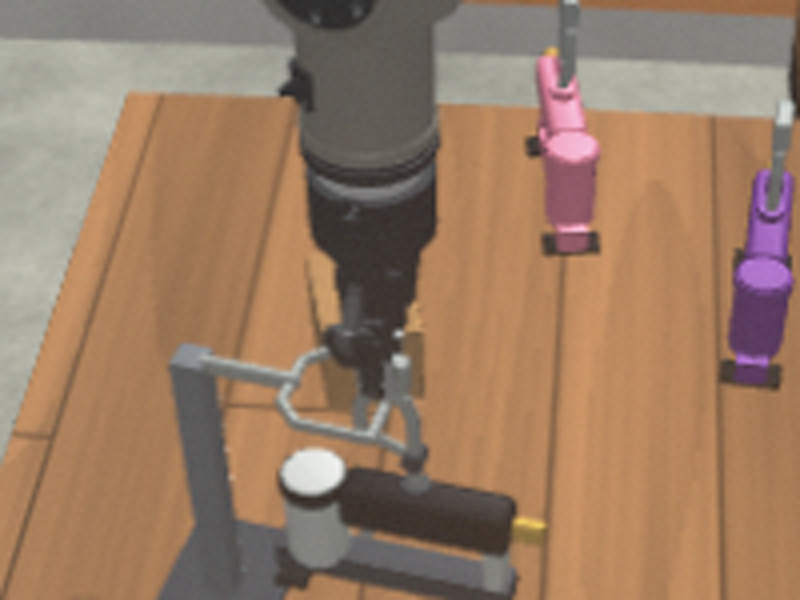

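The crop shows the bar up in the hook, with the gate passed; the force is back down to part of the weight. I release gently and rise.

Request:
servo_tool:
  motion:
    - [[0, 0, 0, -0.03, 0], [0, 0, 0, 0, 0], [0.18, 0, 0, 0, 0], [0.22, 0, 0, 0, 0], [0.3, 0, 0, 0, 0], [0.4, 0, 0, 0, 0], [0.5, 0, 0, 0, 0], [0.5, 0, 0, 0, 0], [0.5, 0, 0, 0.2, 0], [0.5, 0, 0, 0.4, 0], [0.5, 0, 0, 0.6, 0], [0.5, 0, 0, 0.8, 0], [0.5, 0, 0, 1, 0], [0.6, 0, 0, 0.6, 0], [1, 0, 0, 0, 0]]
  newtons: 20

```text
t: 11.75
eef_pos: [0.6457, -0.1005, 0.4205]
tool_rot: [0.004, 0.1, 0.995, 0.0]
contact_force: [0.1, 0.6, 0.2]
gripper_width: 0.756
grasp_force: 0.0
```

```bash
python3 - <<'E'
from h import *
o=bot.get_obs();print(o['t'],o['eef_pos'].round(4),o['q'].round(2),o['contact_force'].round(1))
for n in ['side','wrist']:
    im,d,c=cam(n);Q=cloud(c,d); np.savez(n+'5',im=im,d=d,c=c)
    if n=='side': a=im[130:430,200:420]
    else: b=im
# grip block and body relative to high bar
    yaw=np.radians(-11.5);u=np.array([np.cos(yaw),np.sin(yaw)]);v=np.array([-u[1],u[0]])
    D=Q[...,:2]-np.array([.641,-.1]);x=D@u;y=D@v
    for zl,zh in [(.05,.1),(.14,.18),(.25,.285)]:
        m=(d>0)&(abs(x)<.11)&(abs(y)<.03)&(Q[...,2]>zl)&(Q[...,2]<zh)
        if m.sum()>10: print(n,zl,m.sum(),'x',(np.percentile(x[m],[2,50,98])*1e3).round(),'y',(np.percentile(y[m],[2,50,98])*1e3).round(),'z',np.percentile(Q[m][:,2],[2,50,98]).round(3))
a=cv2.resize(a,(440,600),interpolation=cv2.INTER_CUBIC); b=cv2.resize(b,(360,270)); 
out=np.zeros((600,800,3),np.uint8); out[:,:440]=a; out[:270,440:]=b; save('c5',out)
E
```

```text
11.75 [ 0.6457 -0.1005  0.4205] [-0.44  0.39  0.72  1.42 -0.26  1.41  1.65] [0.1 0.6 0.2]
side 0.05 682 x [-86. -10.  78.] y [-9. 14. 26.] z [0.06  0.083 0.097]
side 0.14 801 x [-100.  -14.   70.] y [-12.  11.  25.] z [0.141 0.154 0.166]
side 0.25 132 x [-14.   1.  19.] y [-2.  8. 12.] z [0.251 0.266 0.275]
wrist 0.05 188 x [-84. -72.  65.] y [-25. -18.  26.] z [0.063 0.068 0.095]
wrist 0.14 4307 x [-100.  -34.   72.] y [-18.   1.  20.] z [0.149 0.157 0.167]
wrist 0.25 949 x [-13.   1.  19.] y [-6.  1.  7.] z [0.256 0.274 0.276]
```

View pics/c5.png

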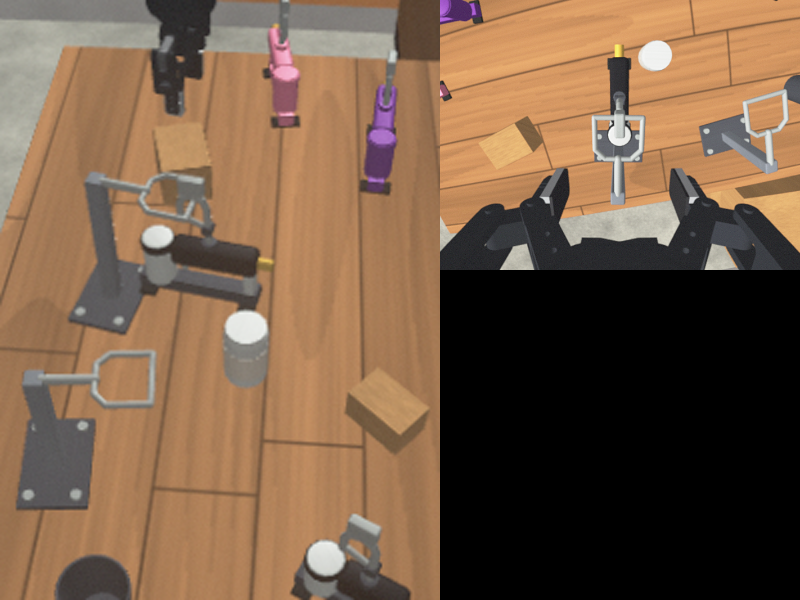

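The long stapler hangs level on the high bar, with the block top at 0.275 m, which puts the seat on the bar. Now the short one.

Request:
servo_tool:
  motion:
    - [[1, -0.2, 0.4, 0, 0], [1, -0.4, 0.7, 0, -0.2], [1, -0.45, 0.8, 0, -0.3], [1, -0.45, 0.8, 0, -0.3], [1, -0.45, 0.8, 0, -0.3], [1, -0.45, 0.8, 0, -0.3], [1, -0.45, 0.8, 0, -0.3], [1, -0.45, 0.8, 0, -0.3], [1, -0.45, 0.8, 0, -0.3], [1, -0.45, 0.8, 0, -0.2], [1, -0.45, 0.8, 0, -0.05], [1, -0.3, 0.8, 0, 0], [1, -0.2, 0.2, 0, 0], [1, 0, 0, 0, 0], [1, 0, 0, 0, 0]]

```text
t: 13.35
eef_pos: [0.4387, 0.2714, 0.4142]
tool_rot: [-0.0, 0.251, 0.968, -0.001]
contact_force: [0.2, -0.1, 0.8]
gripper_width: 0.995
grasp_force: 0.0
```

```bash
python3 - <<'E'
from h import *
o=bot.get_obs();print(o['t'],o['q'].round(2),o['eef_pos'].round(4),o['tool_rot'].round(4))
im,d,c=cam('wrist'); save('w6',im); np.savez('w6',im=im,d=d,c=c)
Q=cloud(c,d)
for zl,zh in [(.14,.188),(.188,.22),(.178,.22)]:
    m=((d>0)&(Q[...,2]>zl)&(Q[...,2]<zh)).astype(np.uint8)
    k,L,S,_=cv2.connectedComponentsWithStats(m)
    for i in range(1,k):
        if S[i,4]<60: continue
        q=Q[L==i]; e=cv2.minAreaRect((q[:,:2]*1000).astype(np.float32))
        print((zl,zh),S[i],'med',np.median(q,0).round(3),'z',np.percentile(q[:,2],[5,50,95]).round(3),'rect',np.round(e[0],1),np.round(e[1],1),round(e[2],1))
z=np.load('top0.npz',allow_pickle=True)
for n in ['top0','side0']:
    z=np.load(n+'.npz',allow_pickle=True);Q=cloud(z['c'].item(),z['d'])
    m=(Q[...,2]>.193)&(Q[...,2]<.22)&(np.hypot(Q[...,0]-.426,Q[...,1]-.312)<.05)
    e=cv2.minAreaRect((Q[m][:,:2]*1000).astype(np.float32));print(n,e)
E
```

```text
13.35 [-1.17  0.08  0.54  1.73 -0.04  1.34  0.44] [0.4387 0.2714 0.4142] [-0.000e+00  2.513e-01  9.679e-01 -6.000e-04]
(0.14, 0.188) [343 141  13  19 110] med [0.411 0.319 0.163] z [0.147 0.163 0.182] rect [412.  316.1] [ 8.8 15.6] 6.3
(0.188, 0.22) [344 151  17  41 648] med [0.427 0.311 0.201] z [0.196 0.201 0.203] rect [428.5 310.7] [13.8 34.4] 63.4
(0.188, 0.22) [310 409  46  20 322] med [0.663 0.167 0.194] z [0.19  0.194 0.195] rect [663.5 162.6] [52.  19.7] 69.6
(0.188, 0.22) [125 466  13  14 121] med [ 0.621 -0.094  0.198] z [0.191 0.198 0.204] rect [624.7 -96.4] [15.  15.7] 83.5
(0.178, 0.22) [343 150  18  42 677] med [0.427 0.311 0.201] z [0.189 0.201 0.203] rect [428.4 310.8] [13.8 34.5] 63.4
(0.178, 0.22) [310 409  46  20 323] med [0.664 0.167 0.194] z [0.19  0.194 0.195] rect [663.5 162.6] [52.  19.7] 69.6
(0.178, 0.22) [125 466  13  14 124] med [ 0.621 -0.094  0.198] z [0.19  0.198 0.204] rect [624.7 -96.4] [15.  15.7] 83.5
top0 ((425.7186584472656, 310.53424072265625), (14.506841659545898, 32.6807861328125), 60.09817123413086)
side0 ((428.1120300292969, 314.5118713378906), (14.995168685913086, 33.18000793457031), 61.04811477661133)
```

The wrist view gives the short grip at (0.428,0.312), top at 0.201 m, yaw about -28.5°. All three views agree, so I go down and grip.

Request:
servo_tool:
  motion:
    - [[1, -0.14, 0.5, -0.3, 0.08], [1, -0.14, 0.5, -0.8, 0], [1, 0, 0, -1, 0], [1, 0, 0, -1, 0], [1, 0, 0, -0.8, 0], [1, 0, 0, -0.6, 0], [1, 0, 0, -0.5, 0], [1, 0, 0, -0.4, 0], [1, 0, 0, 0, 0], [1, 0, 0, 0, 0]]
  newtons: 70

```text
t: 14.4
eef_pos: [0.4274, 0.3124, 0.1985]
tool_rot: [-0.0, 0.247, 0.969, -0.0]
contact_force: [0.3, 0.8, 0.9]
gripper_width: 1.001
grasp_force: 0.0
```

Request:
servo_tool:
  motion:
    - [[0, 0, 0, 0, 0], [0, 0, 0, 0, 0], [0, 0, 0, 0, 0], [0, 0, 0, 0, 0], [0, 0, 0, 0, 0], [0, 0, 0, 0, 0], [0, 0, 0, 0, 0], [0, 0, 0, 0, 0]]
  newtons: 70

```text
t: 15.2
eef_pos: [0.4274, 0.3129, 0.1989]
tool_rot: [0.0, 0.246, 0.969, 0.0]
contact_force: [-1.2, -0.5, 5.5]
gripper_width: 0.146
grasp_force: 70.3
```

Request:
servo_tool:
  motion:
    - [[0, 0, 0, 0.3, 0], [0, 0, 0, 0.6, 0], [0, 0, 0, 0.7, 0], [0, 0, 0, 0.4, 0], [0, 0.2, -0.3, 0.13, 0.2], [0, 0.4, -0.5, 0, 0.5], [0, 0.4, -0.6, 0, 0.7], [0, 0.4, -0.6, 0, 0.7], [0, 0.4, -0.6, 0, 0.7], [0, 0.4, -0.6, 0, 0.7], [0, 0.4, -0.6, 0, 0.7], [0, 0.4, -0.5, 0, 0.6], [0, 0.2, -0.25, 0, 0.3], [0, 0, 0, 0, 0], [0, 0, 0, 0, 0], [0, 0, 0, 0, 0]]

```text
t: 16.8
eef_pos: [0.5542, 0.1321, 0.2834]
tool_rot: [-0.001, -0.058, 0.998, 0.0]
contact_force: [-0.6, 0.5, -5.5]
gripper_width: 0.15
grasp_force: 68.8
```

```bash
python3 - <<'E'
from h import *
o=bot.get_obs();r=o['tool_rot'];yaw=2*np.arctan2(r[2],r[1])-np.pi
print(o['t'],o['q'].round(2),o['eef_pos'].round(4),'yaw',np.degrees(yaw),o['contact_force'].round(1))
z=np.load('w6.npz',allow_pickle=True);Q6=cloud(z['c'].item(),z['d'])
im,d,c=cam('wrist'); Q=cloud(c,d); save('w7',im)
# low loop: in stand frame about guess
Y=np.radians(6.5);b=np.array([.664,.143]);u=np.array([np.cos(Y),np.sin(Y)]);v=np.array([-u[1],u[0]])
for n,q in [('w7',Q),('w6',Q6)]:
  x=(q[...,:2]-b)@u;y=(q[...,:2]-b)@v
  for lo,hi in [(-.02,.02),(.045,.085)]:
    m=(x>lo)&(x<hi)&(abs(y)<(.025 if lo<0 else .013))&(abs(q[...,2]-.192)<.008)
    if m.sum()>15:
        a=np.polyfit(y[m],x[m],1);print(n,m.sum(),'x',(a[1]*1e3).round(1),'yaw corr',-np.degrees(a[0]).round(1),'z',np.percentile(q[m][:,2],[5,50,95]).round(4))
  m=(x>.01)&(x<.03)&(abs(y)<.06)&(abs(q[...,2]-.192)<.01)
  if m.sum()>5: print('y ext',np.percentile(y[m],[2,98]))
u=np.array([np.cos(yaw),np.sin(yaw)]);v=np.array([-u[1],u[0]]);D=Q[...,:2]-o['eef_pos'][:2];x=D@u;y=D@v
for zl,zh in [(.16,.19),(.20,.25),(.27,.295)]:
    m=(d>0)&(abs(x)<.1)&(abs(y)<.03)&(Q[...,2]>zl)&(Q[...,2]<zh)
    if zl>.26: m&=abs(y)<.006
    print(zl,m.sum(),'x',(np.percentile(x[m],[2,50,98])*1e3).round(),'y',(np.percentile(y[m],[2,50,98])*1e3).round(),'z',np.percentile(Q[m][:,2],[2,50,98]).round(3))
E
```

```text
16.8 [-0.76  0.3   0.51  1.8  -0.16  1.08  1.5 ] [0.5542 0.1321 0.2834] yaw 6.636637838033925 [-0.6  0.5 -5.5]
w7 617 x 0.6 yaw corr -1.4 z [0.1899 0.194  0.1954]
w6 168 x 0.1 yaw corr -4.3 z [0.1896 0.1937 0.1955]
y ext [0.03201756 0.03867474]
0.16 6371 x [-74. -30.  33.] y [-20.  -1.  18.] z [0.16  0.169 0.179]
0.2 1181 x [-24. -20. -13.] y [-9. -1.  5.] z [0.203 0.22  0.249]
0.27 3122 x [-16.  -4.  16.] y [-6. -0.  5.] z [0.272 0.286 0.291]
```

View pics/w7.png

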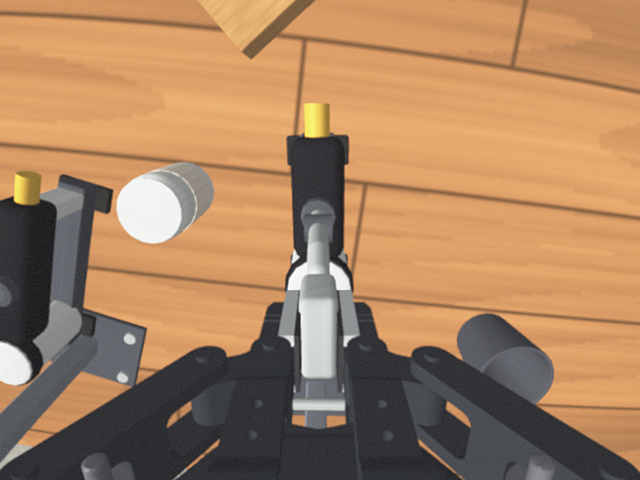

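The wrist view shows the short stapler held straight and the low front bar at (318,405), so the bar is at (0.6645,0.143). I move straight in.

Request:
servo_tool:
  motion:
    - [[0, 0.2, 0.02, 0, -0.05], [0, 0.4, 0.04, 0, 0], [0, 0.4, 0.04, 0, 0], [0, 0.4, 0.04, 0, 0], [0, 0.4, 0.04, 0, 0], [0, 0.4, 0.04, 0, 0], [0, 0.3, 0.03, 0, 0], [0, 0.2, 0.02, 0, 0], [0, 0.1, 0.01, 0, 0], [0, 0, 0, 0, 0], [0, 0, 0, 0, 0], [0, 0, 0, 0, 0]]

```text
t: 18.05
eef_pos: [0.6667, 0.142, 0.2838]
tool_rot: [-0.0, -0.054, 0.999, 0.0]
contact_force: [-0.0, -1.0, -3.6]
gripper_width: 0.146
grasp_force: 68.8
```

```bash
python3 rel.py s8 230 170
```

```text
18.05 [0.6667 0.142  0.2838] [-0.  -1.  -3.6] [-0.01 -0.02  0.07] 0.14574782879564 68.84319305419922
```

View pics/s8.png

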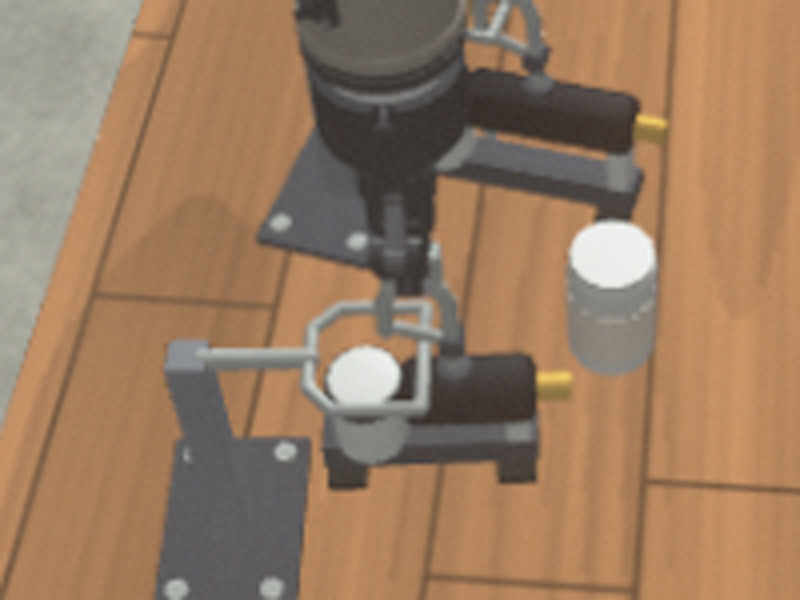

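The crop shows the low bar (425,350) between shank and nose under the gate. I push down.

Request:
servo_tool:
  motion:
    - [[0, 0, 0, -0.15, 0], [0, 0, 0, -0.15, 0], [0, 0, 0, -0.15, 0], [0, 0, 0, -0.15, 0], [0, 0, 0, -0.15, 0], [0, 0, 0, -0.15, 0], [0, 0, 0, 0, 0]]

```text
t: 18.8
eef_pos: [0.664, 0.1416, 0.2469]
tool_rot: [-0.004, -0.054, 0.999, 0.0]
contact_force: [-11.3, -0.7, 0.7]
gripper_width: 0.145
grasp_force: 69.9
```

Request:
servo_tool:
  motion:
    - [[0, 0, 0, -0.15, 0], [0, 0, 0, -0.15, 0], [0, 0, 0, -0.1, 0], [0, 0, 0, 0, 0], [0, 0, 0, 0, 0]]

```text
t: 19.3
eef_pos: [0.6675, 0.1419, 0.2317]
tool_rot: [0.0, -0.054, 0.999, -0.0]
contact_force: [-0.2, 0.1, -4.2]
gripper_width: 0.148
grasp_force: 70.4
```

Request:
servo_tool:
  motion:
    - [[0, 0, 0, -0.1, 0], [0, 0, 0, -0.04, 0], [0, 0, 0, 0, 0], [0, 0, 0, 0, 0]]

```text
t: 19.7
eef_pos: [0.6675, 0.142, 0.2268]
tool_rot: [0.0, -0.054, 0.999, 0.0]
contact_force: [-1.8, -0.4, 1.5]
gripper_width: 0.148
grasp_force: 71.4
```

It's past the gate and the bar now carries the weight. I release and rise, then back away.

Request:
servo_tool:
  motion:
    - [[0, 0, 0, 0, 0], [0.18, 0, 0, 0, 0], [0.22, 0, 0, 0, 0], [0.3, 0, 0, 0, 0], [0.4, 0, 0, 0, 0], [0.5, 0, 0, 0, 0], [0.5, 0, 0, 0, 0], [0.5, 0, 0, 0.2, 0], [0.5, 0, 0, 0.4, 0], [0.5, 0, 0, 0.6, 0], [0.5, 0, 0, 0.8, 0], [0.5, 0, 0, 1, 0], [0.6, 0, 0, 1, 0], [0.6, -0.3, 0, 0.8, 0], [0.6, -0.6, 0.2, 0, 0], [0.6, -0.6, 0.2, 0, 0], [0.6, -0.3, 0.2, 0, 0], [0.6, 0, 0, 0, 0], [0.6, 0, 0, 0, 0], [0.6, 0, 0, 0, 0]]
  newtons: 20

```text
t: 21.7
eef_pos: [0.5959, 0.1653, 0.4181]
tool_rot: [0.0, -0.054, 0.999, -0.0]
contact_force: [-0.5, 0.2, 0.0]
gripper_width: 0.596
grasp_force: 0.0
```

Request:
servo_tool:
  motion:
    - [[0.6, 0, 0, 0, 0], [0.6, 0, 0, 0, 0], [0.6, 0, 0, 0, 0], [0.6, 0, 0, 0, 0], [0.6, 0, 0, 0, 0], [0.6, 0, 0, 0, 0], [0.6, 0, 0, 0, 0], [0.6, 0, 0, 0, 0], [0.6, 0, 0, 0, 0], [0.6, 0, 0, 0, 0]]

```text
t: 22.7
eef_pos: [0.5951, 0.1659, 0.4181]
tool_rot: [-0.0, -0.054, 0.999, -0.0]
contact_force: [-0.3, 0.1, -0.9]
gripper_width: 0.601
grasp_force: 0.0
```

```bash
python3 - <<'E'
from h import *
im,d,c=cam('side');Q=cloud(c,d)
a=cv2.resize(im[170:420,170:420],(600,600),interpolation=cv2.INTER_CUBIC); save('c9',a)
for nm,b,Y,zb in [('high',[.641,-.1],-11.5,.235),('low',[.6645,.143],6.3,.19)]:
    Y=np.radians(Y);u=np.array([np.cos(Y),np.sin(Y)]);v=np.array([-u[1],u[0]]);D=Q[...,:2]-b;x=D@u;y=D@v
    m=(d>0)&(abs(x)<.04)&(abs(y)<.02)&(Q[...,2]>zb+.015)&(Q[...,2]<zb+.06)
    print(nm,m.sum(),(np.percentile(x[m],[2,98])*1e3).round(),'ztop-bar',np.percentile(Q[m][:,2],98)-zb)
E
```

```text
Traceback (most recent call last):
IndexError: index -1 is out of bounds for axis 0 with size 0
```

View pics/c9.png

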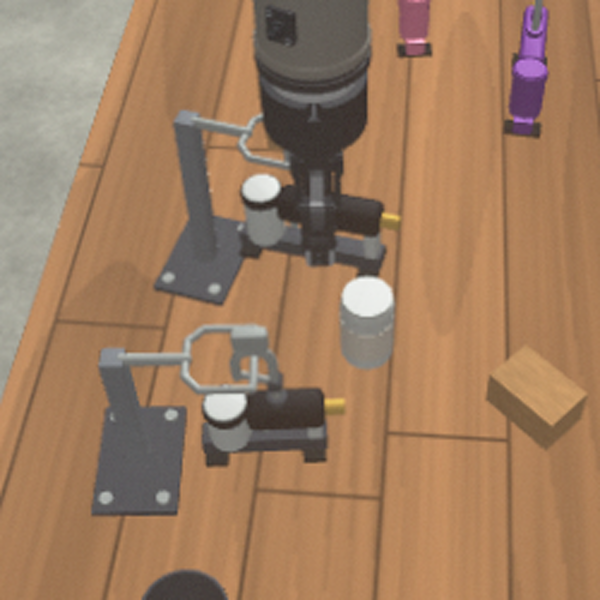

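Both staplers hang on their loops, the short one at (265,400) in the crop. The arm merely hides the long one's hook, and the tin is untouched. One quick check of the low hook, then I hand in.

```bash
python3 - <<'E'
from h import *
t=[]
for _ in range(2):
    im,d,c=cam('side');Q=cloud(c,d);D=Q[...,:2]-np.array([.6645,.143])
    m=(d>0)&(np.hypot(D[...,0],D[...,1])<.035)&(Q[...,2]>.205)&(Q[...,2]<.25)
    t.append(np.percentile(Q[m][:,2],95)-.19); print(m.sum(),t[-1],np.median(Q[m],0).round(4))
if all(.03<v<.046 for v in t): print(bot.hand_in())
E
```

```text
148 0.04027243047306164 [0.6669 0.1485 0.2238]
146 0.03877366965927315 [0.6672 0.1487 0.2245]
the job is handed in; nothing more can be done
None
```

Both staplers hang by their snap hooks, the long one on the high loop and the short one on the low loop. The bars were pushed past the gates and the last pictures show the tin, boxes and pot undisturbed. The job is handed in, at about 23 s of the 72 s allowed.

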